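Photograph the tea bowl on the turntable

ROBOT

A 6-joint arm with a two-finger parallel gripper is mounted at the origin on the work surface. World frame = base frame: x ahead of the robot, y to its left, z up, the work surface at z = 0. Lengths are in mm, angles in rad, forces in N, time in s.
With the tool pointing down it reaches from about 350 to 800 mm from the base axis. Payload 7.3 kg.
Tool frame: the origin (TCP) lies at the very end of the fingers, on their centre line; the grasp point (between the pads) lies env.hold_point_z behind it (env.hold_point_z is the distance from the TCP to the grasp point, in mm); z points along the fingers, y is the line along which they close (so a half turn about z gives the same grasp; the last joint's range is limited). The gripper opens to 85 mm and grips with 20 to 120 N. Pads are 22 mm wide; open, the fingers measure 114 mm over their backs; the gripper's body (76 mm by 85 mm) begins 54 mm behind the grasp point. The pads swing forward as they close: fully open they stand 13 mm farther back than shut.
Start: joints at [-1.322, 0.342, 1.524, -0, 1.275, -0.146], TCP at [201.951, -484.624, 231.322] pointing down, gripper open.
Joint ranges: [-2.53, 2.53], [-0.77, 2.02], [0.04, 2.7], [-1, 4.14], [0.28, 2.66], [-3.11, 3.11]. Speed limits (rad/s): [2.57, 2.57, 3.14, 3.14, 3.14, 3.14].

INTERFACE

Orientations are given as a unit quaternion [x, y, z, w].
In Python, from workcell import env gives the robot as it stands. Calls block until the motion is done:
- env.goto(position, orientation): joint-space move of the TCP to a pose.
- env.move_l(position, rotation=None, vel=150): straight line of the TCP; rotation=None keeps the orientation; vel is the mean speed in mm/s.
- env.move_j(angles): joint-space move.
- env.set_gripper(opening, f_grip=None): opening from 0.0 (shut) to 1.0 (fully open); f_grip is the grip in N (None keeps the last); returns when the fingers have stopped.
- env.dwell(seconds).
- env.solve_ik(position, orientation): joint angles nearest the present ones, or None.
- env.read_state(): the state.
- env.camera(name): name is "side" or "top" or "wrist"; returns the picture (480x640x3 uint8, red, green, blue); there is no depth.
- env.camera_model(name): a dict with "vertical_fov" (degrees; the focal length in pixels is half the picture's height over the tangent of half this angle, whatever the lens; pixels are square), "cx", "cy" (the principal point, pixels), "camera_from_world" (4x4, takes a point from world to camera coordinates); the wrist camera has in their place "tool_from_camera" (4x4, takes a point from camera to tool coordinates, whose origin is the TCP and whose axes are the flange's). Camera axes: x right, y down, z forward; pixel columns grow to the right and rows downward; lengths in mm; the calibration is good to about 2 mm. A picture is of the moment at which its call begins: read the wrist's pose just before it. camera_model takes no time and is no camera call.
A pose or a line that the arm cannot do raises env.Unreachable and nothing moves.
- env.close_job(): hands the job in; it is judged then, once.
Trained networks look in the newest picture that a camera, given by its name, has taken for a name from the list of things; names that differ only in an ending like _2 or _b are one class to them, and where a whole thing is asked for, a point or a joint stands for the part that bears it (a point fixed in the world has none). Each returns a list of dicts, best first, with "score" (0 to 1); they miss things now and then, are a little off and sometimes report something else, mostly with a low value. They report only what shows in the picture. A call takes as long as a camera call. They do not tell look-alikes from the thing itself.
- env.find_in(target, camera): "point" ([row, column] in pixels, amid what is visible of it).
- env.place_of(target, camera): "point" ([row, column] in pixels: a listed point, or the origin of a listed thing).
The state is a dict: "clock": time; "qpos": joint angles; "joint_velocities": joint speeds; "joint_torque": joint torques, N m; "tool_pos": TCP position; "orientation": TCP orientation; "wrist_force": force on the tool from outside, world axes, zero at the start; "moment": the same for the moment, N m; "grip_width": opening from 0.0 (shut) to 1.0 (fully open); "grip_force": force on a finger pad.
Only numpy, scipy, OpenCV 4.12 (cv2) and the standard library are available. Lean on these libraries where they do the work, as an engineer would, in place of code of your own. Each camera call takes 0.05 s, during which the arm holds its last target. There are 200 camera calls.

TASK

Take the record photograph of the tea bowl: turn the turntable by its bail handles until the bowl stands centred in front of the camera's lens, on the side of the turntable nearest the camera; swing the film-advance lever all the way to its stop and let it return fully home; then press the shutter release right down and let it up. Do not touch the bowl itself, keep everything on the turntable standing on it, and leave the tea caddy, whisk and lens cap on the shelf alone.

Things in the scene. Friction and masses are not known exactly. Their poses are not given: they have to be found in the camera images.
- turntable_centre (a point): Centre of the top face of the round dark-cedar turntable, 310 mm across, its top face 45 mm above the shelf. It turns either way about the vertical through this point against friction (about 1 N at the handles) and stays where it is left, coasting a little if pushed fast. Its x axis points to handle_b and turns with the disc.
- handle_a (a point): Middle of the top bar of one of two opposite brass bail handles fixed upright on the turntable's rim, on its -x side: an inverted U of 8 mm round bar, posts 70 mm apart along the rim (square to the radius), 132 mm from the axis; the bar's centre is 30 mm above the turntable's top (75 mm above the shelf), open beneath. Push it on a post's outer side or pinch it across the bar.
- handle_b (a point): Middle of the top bar of the other bail handle, the same as handle_a, opposite it across the turntable (its +x side). Both turn with the disc.
- bowl_middle (a point): Deep-red raku tea bowl, the only open bowl on the turntable: 116 mm across the rim, 78 mm high, 56 mm foot, about 0.36 kg, standing loose on it, its middle 80 to 90 mm from the axis, a quarter turn round from the two handles. The point is on its axis half-way up, 39 mm above the turntable; z up.
- lens_front (a point): Centre of the lens's front rim, 96 mm above the shelf, on the lens axis. x: along the lens axis, out towards the turntable; y: to the photographer's left; z up. The bowl is centred when its middle lies straight out along x (sideways within about 15 mm), between lens and turntable axis, 0.25 to 0.34 m out. Lens 78 mm across, standing 59 mm proud of the camera's body.
- lever_pivot (a point): Vertical axis of the advance lever, on the right rear of the camera's top plate (plate 146 mm, this point 154 mm above the shelf); axes as lens_front. The camera, a black reflex fixed on a low stand, is 178 wide x 62 deep x 100 mm high; its rear face is 21 mm behind the pivot, its right end 26 mm to the right, an 11 mm high hood covers the plate from 40 mm to the left.
- lever_tip (a point): Middle of the lever's black thumb-piece, 41 mm from the pivot: 22 mm long (30 to 52 mm from the pivot), 10 mm wide, from 3 to 15 mm above the top plate (149 to 161 mm above the shelf); the arm to it is thinner and 9 mm wide. At rest it points rearward, overhanging the camera's back, 10 degrees towards the photographer's left.
- advance_lever (a joint): Angle of the film-advance lever, rad: 0 home, 2.0 at its stop. Grows anticlockwise seen from above: from pointing rearward, round behind the camera, to pointing out past its right end (at the stop 15 degrees forward of straight right). A spring drives it home: 2 N at the thumb-piece near home, 6 N at the stop; let go, it returns by itself.
- release (a joint): Travel of the shutter release, m: 0 up, 0.005 fully down; sprung, 2 N to start and 5 N fully down; it rises by itself. It takes the picture only after the lever has been wound to its stop and has come home.
- release_top (a point): Top centre of the shutter release, a round button 14 mm across, its top 16 mm above the camera's top plate (162 mm above the shelf), pressed straight down; 26 mm forward and 14 mm left of lever_pivot. The lever's hub beside it is 10 mm high. Axes as lens_front.
- incense_middle (a point): Middle of the celadon incense container, a lidded round box 57 mm across, 43 mm high, loose on the turntable between its axis and handle_a. z up.
- lid_middle (a point): Bronze kettle lid with a round knob, 92 mm across, 35 mm high over the knob, loose on the turntable opposite the bowl; the point is on its axis 12 mm above the turntable. z up.
- rest_a_middle (a point): Middle of a bamboo lid rest, an upright cylinder 45 mm across, 52 mm high, loose on the turntable between its axis and handle_b. z up.
- rest_b_middle (a point): Middle of the other bamboo lid rest, same size, beside the first. z up.
- caddy_middle (a point): Black lacquer tea caddy, 67 mm across, 68 mm high, loose on the shelf beyond the camera and turntable; point half-way up.
- whisk_middle (a point): Bamboo tea whisk on its ceramic holder, 62 mm across, 118 mm high, loose on the shelf near the caddy; point half-way up.
- lens_cap_middle (a point): The camera's lens cap, a black disc 76 mm across, 9 mm thick, lying loose on the shelf beyond the camera.
There are look-alikes about, which are no part of the job. What is shaped like the part that bears lid_middle but yellow is not meant.

How it is judged:
By the outcome, as a careful person would: the job done as asked, in the order asked, and still so for the second after the job is handed in, with the robot touching nothing.
It also fails if it takes over 72 s, if anything falls off the work surface, if the arm or the gripper's body presses on something with over 40 N, if the wrist force passes 120 N, or if a joint passes its speed limit or range.

## Working session

There is one attempt and no reset: what is moved stays moved. The work goes in short steps, each a Python script; the robot and the scene stay as the last script left them, time stands still between calls to the robot, and variables do not carry over. Pictures are saved under pics/ and viewed, at most 10 in all, crops included, and the job is handed in when it is done.

```bash
mkdir -p pics; cat > h.py <<'E'
from workcell import env
import numpy as np, cv2
def ray(cam,rc):
    m=env.camera_model(cam); f=240/np.tan(np.radians(m["vertical_fov"]/2))
    d=np.array([(rc[1]-m["cx"])/f,(rc[0]-m["cy"])/f,1.])
    T=np.linalg.inv(np.array(m["camera_from_world"])); return T[:3,3],T[:3,:3]@d
def at_z(cam,rc,z):
    o,d=ray(cam,rc); return o+d*(z-o[2])/d[2]
def proj(cam,p):
    m=env.camera_model(cam); f=240/np.tan(np.radians(m["vertical_fov"]/2))
    c=np.array(m["camera_from_world"])@np.r_[p,1]; return (m["cy"]+f*c[1]/c[2],m["cx"]+f*c[0]/c[2])
def save(cam,n):
    im=env.camera(cam); cv2.imwrite(f"pics/{n}.png",im[:,:,::-1]); return im
E
python3 - <<'E'
from h import *
Z=dict(turntable_centre=45,handle_a=75,bowl_middle=84,lens_front=96,lever_pivot=154,lever_tip=155,release_top=162,incense_middle=66,lid_middle=57,rest_a_middle=71,caddy_middle=34,whisk_middle=59,lens_cap_middle=4.5)
for c in("top","side"):
    save(c,c+"0")
    o,d=ray(c,(240,320)); print(c,o.round(),d.round(2))
    for k,z in Z.items():
        for r in env.place_of(k,c)[:4]:
            if r["score"]>.2: print(c,k,round(r["score"],2),np.round(r["point"]),at_z(c,r["point"],z)[:2].round(1))
print(env.read_state()["clock"],env.hold_point_z)
E
```

```text
top [ 410.    6. 1138.] [ 0.19  0.02 -0.98]
top turntable_centre 0.58 [260. 282.] [574.2 120.8]
top turntable_centre 0.52 [184. 364.] [752.2 -69.5]
top handle_a 0.66 [278. 332.] [528.1   7. ]
top handle_a 0.59 [239. 220.] [619.4 257.1]
top bowl_middle 0.75 [186. 364.] [736.2 -67.1]
top bowl_middle 0.59 [295. 267.] [492.5 150. ]
top lens_front 0.9 [307. 447.] [ 462.9 -235.8]
top lens_front 0.49 [259. 243.] [571.3 201.4]
top lever_pivot 0.92 [282. 509.] [ 508.8 -349.2]
top lever_tip 0.64 [283. 512.] [ 506.4 -356. ]
top lever_tip 0.6 [293. 528.] [ 485.8 -386.7]
top release_top 0.49 [284. 499.] [ 503.8 -327. ]
top incense_middle 0.69 [268. 308.] [552.3  59.6]
top incense_middle 0.67 [285. 500.] [ 510.6 -361.2]
top incense_middle 0.4 [291. 529.] [ 497.6 -423. ]
top lid_middle 0.87 [223. 292.] [659.5  97.7]
top lid_middle 0.84 [280. 156.] [531.9 403.9]
top rest_a_middle 0.64 [257. 243.] [578.8 205.7]
top caddy_middle 0.86 [186. 366.] [750.2 -74.6]
top whisk_middle 0.77 [193. 413.] [ 724.3 -181.4]
top lens_cap_middle 0.86 [242. 427.] [ 619.7 -218.6]
top lens_cap_middle 0.45 [194. 416.] [ 73
[... 307 characters left out ...]
t 0.87 [205. 387.] [ 473.8 -244.8]
side lever_pivot 0.7 [169. 390.] [ 501.1 -351.3]
side lever_pivot 0.66 [235. 280.] [676.9  67.5]
side lever_tip 0.49 [164. 402.] [ 471.6 -390.6]
side incense_middle 0.75 [274. 326.] [547.7  71.7]
side lid_middle 0.66 [398. 278.] [508.5 447.4]
side lid_middle 0.62 [274. 286.] [650.  102.3]
side lid_middle 0.31 [205. 387.] [ 485.6 -296.4]
side rest_a_middle 0.92 [309. 294.] [573.9 220.3]
side caddy_middle 0.57 [238. 280.] [742.5 -57.6]
side whisk_middle 0.95 [206. 302.] [ 730.6 -194.8]
side whisk_middle 0.49 [224. 335.] [ 603.6 -144.7]
side whisk_middle 0.35 [274. 287.] [645.5 105.4]
side lens_cap_middle 0.82 [225. 337.] [ 619.9 -212.5]
1.4 18.700000000000003
```

View pics/top0.png

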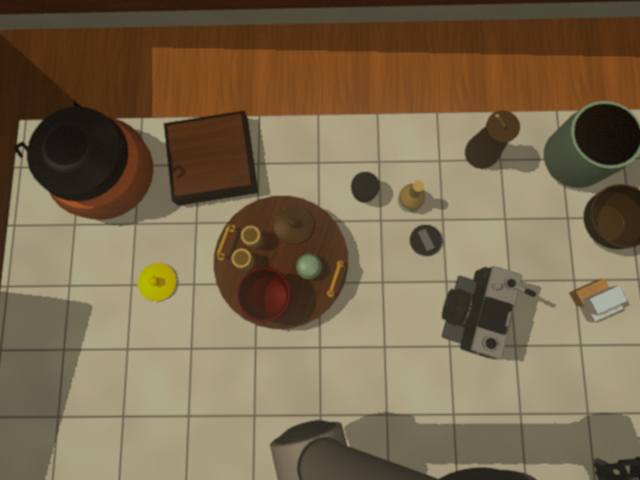

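View pics/side0.png

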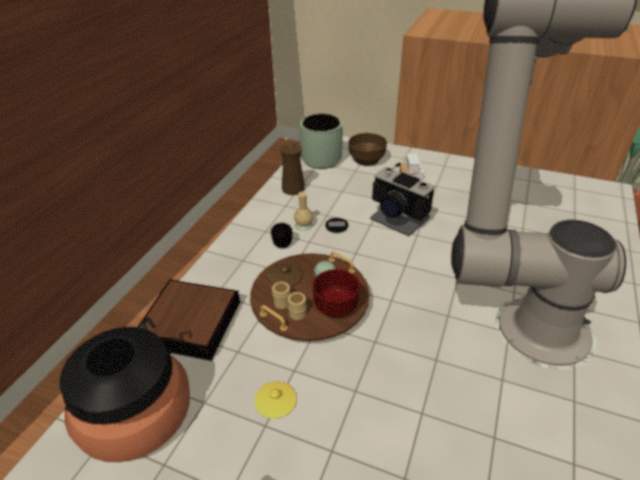

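The top view shows the camera at right, with its lens at (307,447) facing left and its lever pivot at (283,511). The turntable is at (260,282), handle_a at (278,333), handle_b at (241,226) and the bowl at (295,265). The bowl needs about +91° anticlockwise. I'll push handle_a's trailing post, after one wrist look.

```bash
cat >> h.py <<'E'
from scipy.spatial.transform import Rotation as R
def down(phi):  # tool z down, tool x at world angle phi
    return R.from_matrix(np.array([[np.cos(phi),np.sin(phi),0],[np.sin(phi),-np.cos(phi),0],[0,0,-1]])).as_quat()
def wz(rc,z,st):
    m=env.camera_model("wrist"); f=240/np.tan(np.radians(m["vertical_fov"]/2))
    T=np.array(m["tool_from_camera"]); Rt=R.from_quat(st["orientation"]).as_matrix()
    o=np.array(st["tool_pos"])+Rt@T[:3,3]; d=Rt@T[:3,:3]@np.array([(rc[1]-m["cx"])/f,(rc[0]-m["cy"])/f,1.])
    return o+d*(z-o[2])/d[2]
def look(names,n):
    st=env.read_state(); save("wrist",n)
    for k,z in names.items():
        for r in env.place_of(k,"wrist")[:4]:
            if r["score"]>.2: print(k,round(r["score"],2),np.round(r["point"]),wz(r["point"],z,st)[:2].round(1))
    print("clock",env.read_state()["clock"])
E
python3 - <<'E'
from h import *
st=env.read_state(); print(R.from_quat(st["orientation"]).as_matrix().round(2)); print(np.array(env.camera_model("wrist")["tool_from_camera"]).round(2))
C=np.array([573,127]); 
for s in(0,np.pi):
  for deg in range(215,331,23):
    a=np.radians(deg); p=C+132*np.array([np.cos(a),np.sin(a)])
    for z in (58,200):
      q=env.solve_ik([*p,z],down(a+np.pi/2+s)); print(s,deg,z,None if q is None else np.round(q,2))
C2=[500,-335]
for s in (0,np.pi): 
    q=env.solve_ik([*C2,330],down(s+1.3)); print(q if q is None else np.round(q,2))
# look at camera on the way
env.goto([500,-310,370],st["orientation"])
look(dict(lens_front=96,lever_pivot=154,lever_tip=155,release_top=162),"w_cam")
E
```

```text
[[ 0.92  0.38  0.  ]
 [ 0.38 -0.92 -0.  ]
 [-0.    0.   -1.  ]]
[[   0.     -0.95   -0.3    76.93]
 [   1.      0.      0.     -0.56]
 [  -0.     -0.3     0.95 -142.42]
 [   0.      0.      0.      1.  ]]
0 215 58 [-0.05  0.47  1.9  -0.    0.78  2.48]
0 215 200 [-0.05  0.27  1.72 -0.    1.15  2.48]
0 238 58 [-0.12  0.52  1.8  -0.    0.83  2.01]
0 238 200 [-0.12  0.33  1.63 -0.    1.18  2.01]
0 261 58 [-0.14  0.59  1.66 -0.    0.9   1.58]
0 261 200 [-0.14  0.42  1.5  -0.    1.23  1.58]
0 284 58 [-0.13  0.66  1.5  -0.    0.98  1.2 ]
0 284 200 [-0.13  0.51  1.34 -0.    1.29  1.2 ]
0 307 58 [-0.08  0.74  1.35 -0.    1.06  0.84]
0 307 200 [-0.08  0.6   1.18 -0.    1.36  0.84]
0 330 58 [-0.02  0.8   1.21 -0.    1.13  0.5 ]
0 330 200 [-0.02  0.68  1.04 -0.    1.42  0.5 ]
3.141592653589793 215 58 [-0.05  0.47  1.9  -0.    0.78 -0.67]
3.141592653589793 215 200 [-0.05  0.27  1.72 -0.    1.15 -0.67]
3.141592653589793 238 58 [-0.12  0.52  1.8  -0.    0.83 -1.13]
3.141592653589793 238 200 [-0.12  0.33  1.63 -0.    1.18 -1.13]
3.141592653589793 261 58 [-0.14  0.59  1.66 -0.    0.9  -1.56]
3.141592653589793 261 200 [-0.14  0.42  1.5  -0.    1.23 -1.56]
3.141592653589793 284 58 [-0.13  0.66  1.5  -0.    0.98 -1.94]
3.141592653589793 284 200 [-0.13  0.51  1.34 -0.    1.29 -1.94]
3.141592653589793 307 58 [-0.08  0.74  1.35 -0.    1.06 -2.3 ]
3.141592653589793 307 200 [-0.08  0.6   1.18 -0.    1.36 -2.3 ]
3.141592653589793 330 58 [-0.02  0.8   1.21 -0.    1.13 -2.64]
3.141592653589793 330 200 [-0.02  0.68  1.04 -0.    1.42 -2.64]
[-0.72  0.44  1.1  -0.    1.6  -0.45]
[-0.72  0.44  1.1  -0.    1.6   2.69]
lens_front 0.73 [189. 246.] [ 471.4 -233.5]
lever_pivot 0.58 [216. 360.] [ 503.7 -353.7]
lever_tip 0.57 [245. 383.] [ 485.5 -387.2]
clock 3.0417
```

View pics/w_cam.png

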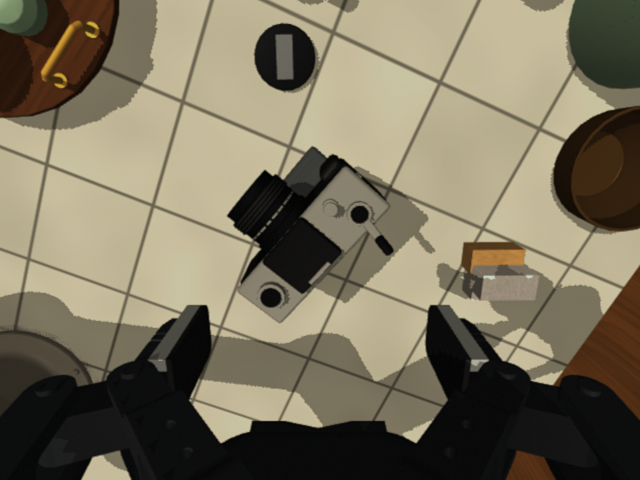

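The wrist view shows the pivot at (214,360), thumb-piece at (243,381), release at (208,332) and lens at (189,246). These agree with the camera frame at a yaw of about 72–74°. Now I'll push the turntable.

```bash
cat >> h.py <<'E'
C=np.array([573,127.])
def arc(deg,r=132): a=np.radians(deg); return C+r*np.array([np.cos(a),np.sin(a)])
def push(d0,d1,step,z=58,vel=90):
    for d in np.r_[np.arange(d0,d1,step),d1]:
        env.move_l([*arc(d),z],down(np.radians(d+90)),vel=vel)
E
python3 - <<'E'
from h import *
env.set_gripper(0)
env.goto([*arc(213),200],down(np.radians(303)))
env.move_l([*arc(213),58],vel=200)
f0=np.array(env.read_state()["wrist_force"])
for d in range(221,314,8):
    env.move_l([*arc(d),58],down(np.radians(d+90)),vel=90)
    print(d,(np.array(env.read_state()["wrist_force"])-f0).round(1))
for c in("top","side"):
    save(c,c+"1")
    for k,z in dict(handle_a=75,bowl_middle=84,turntable_centre=45).items():
        for r in env.place_of(k,c)[:4]:
            if r["score"]>.2: print(c,k,round(r["score"],2),np.round(r["point"]),at_z(c,r["point"],z)[:2].round(1))
print(env.read_state()["clock"])
E
```

```text
221 [-1.   1.2 -0.5]
229 [ 0.   1.  -0.1]
237 [ 0.4  0.8 -0.2]
245 [-0.6  0.3 -0.3]
253 [ 0.5  0.8 -0.8]
261 [ 0.1  1.2 -1.1]
269 [ 0.1  0.2 -0.4]
277 [-0.5  0.4 -0.8]
285 [-0.2  0.5 -0.9]
293 [-0.4  1.1 -0.4]
301 [ 0.5  0.7 -0.5]
309 [ 0.3 -0.3 -0.7]
top handle_a 0.86 [312. 249.] [456.  188.6]
top handle_a 0.61 [209. 302.] [687.1  73.6]
top turntable_centre 0.93 [260. 282.] [576.2 121.5]
side handle_a 0.92 [311. 345.] [455.1 185.5]
side handle_a 0.74 [255. 275.] [698.3  62.6]
side handle_a 0.6 [164. 398.] [ 511.1 -519.5]
side bowl_middle 0.9 [265. 335.] [531.5  50.5]
side bowl_middle 0.37 [166. 391.] [ 527.3 -485.9]
side turntable_centre 0.62 [292. 314.] [560.  127.6]
11.1333
```

View pics/top1.png

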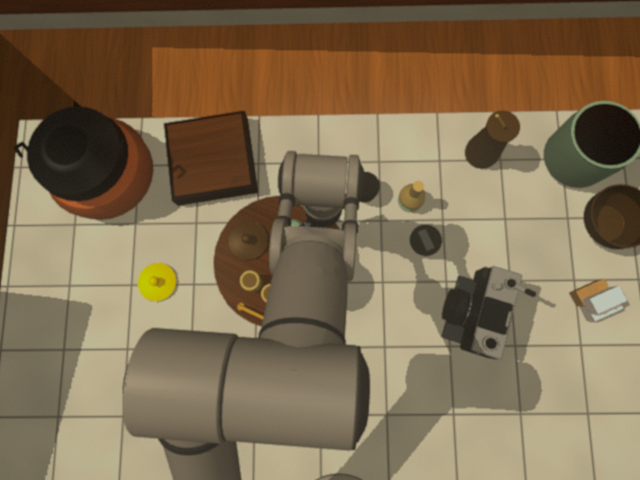

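The view shows the turntable turned about 84°. handle_b is now at (312,249), and the camera and shelf items are undisturbed. I'll push the last ~11°, back off and check.

```bash
python3 - <<'E'
from h import *
push(314,320,6,vel=40)
env.move_l([*arc(312),58],vel=60)
env.move_l([*arc(312),250],vel=300)
st=env.read_state()
env.goto([500,-250,400],down(np.radians(163)-np.pi/2-np.pi/4) if 0 else down(np.radians(22)))
look(dict(lens_front=96,lever_pivot=154,lever_tip=155,release_top=162,bowl_middle=84),"w2")
for c in("top","side"):
    save(c,c+"2")
    for k,z in dict(handle_a=75,bowl_middle=84,turntable_centre=45,lens_front=96).items():
        for r in env.place_of(k,c)[:4]:
            if r["score"]>.3: print(c,k,round(r["score"],2),np.round(r["point"]),at_z(c,r["point"],z)[:2].round(1))
print(env.read_state()["clock"])
a=cv2.imread("pics/top2.png")[170:370,200:560]; b=cv2.imread("pics/w2.png")
cv2.imwrite("pics/m2.png",np.vstack([cv2.resize(a,(540,300)),cv2.resize(b,(400,300))[:, :].copy() if 0 else cv2.copyMakeBorder(cv2.resize(b,(400,300)),0,0,0,140,0)]))
E
```

```text
lens_front 0.86 [208. 298.] [ 469.  -234.3]
lever_pivot 0.68 [233. 408.] [ 501.5 -353.6]
lever_tip 0.97 [259. 430.] [ 483.8 -389.4]
lever_tip 0.52 [58. 88.] [542.7   4.3]
release_top 0.54 [222. 385.] [ 504.1 -323.8]
bowl_middle 0.8 [57. 90.] [539.2  43.6]
clock 14.95
top handle_a 0.97 [203. 298.] [700.5  83.3]
top handle_a 0.65 [317. 256.] [445.3 172.9]
top handle_a 0.53 [232. 289.] [634.5 103.5]
top bowl_middle 0.97 [274. 312.] [536.8  50.2]
top turntable_centre 0.91 [257. 280.] [582.5 125. ]
top lens_front 0.77 [303. 449.] [ 470.7 -240.3]
side handle_a 0.81 [304. 349.] [452.9 159.8]
side handle_a 0.8 [263. 272.] [691.9  95.4]
side bowl_middle 0.75 [264. 333.] [535.3  49.9]
side bowl_middle 0.48 [297. 337.] [484.9 157.8]
side turntable_centre 0.62 [288. 310.] [574.2 116.3]
side turntable_centre 0.32 [167. 389.] [ 546.4 -541.9]
side lens_front 0.83 [202. 387.] [ 478.2 -256. ]
15.45
```

View pics/m2.png

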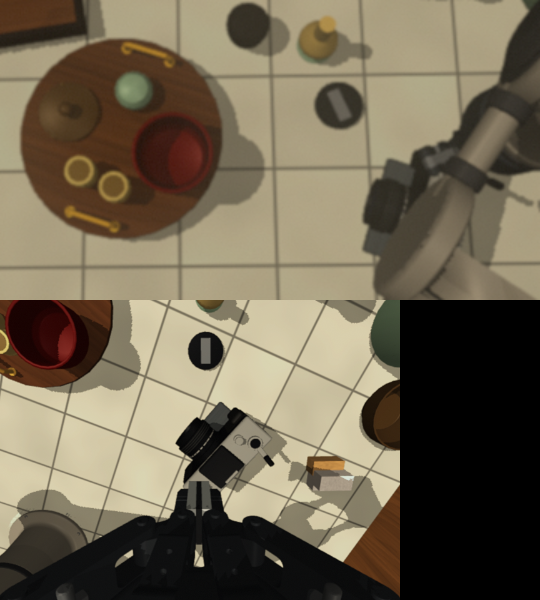

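The composite shows the bowl on the camera side of the turntable and the camera in place. Before finishing I'll measure the lens axis and bowl centre more precisely from the saved pictures, without moving.

```bash
python3 - <<'E'
from h import *
# bowl: red mask in top2, silhouette widest ring = rim at z=123
im=cv2.imread("pics/top2.png").astype(int); b,g,r=im[...,0],im[...,1],im[...,2]
m=((r>45)&(g<0.35*r)&(b<0.35*r)).astype(np.uint8)
n,l,s,c=cv2.connectedComponentsWithStats(m); 
for i in np.argsort(-s[1:,4])[:3]+1:
    e=cv2.fitEllipse(cv2.convexHull(np.argwhere(l==i)[:,::-1].astype(np.int32)))
    print(s[i],np.round(e[0],1),np.round(e[1],1),at_z("top",(e[0][1],e[0][0]),120)[:2].round(1))
# edges of the top plate in w_cam (wrist pose then)
st=dict(tool_pos=[500,-310,370],orientation=R.from_matrix([[.9244,.3815,0],[.3815,-.9244,0],[0,0,-1]]).as_quat())
q0=np.array([-1.322,.342,1.524,0,1.275,-.146]); 
P={k:wz(v,146,st)[:2] for k,v in dict(rr=(205,389),rl=(322,280),fl=(285,238)).items()}
print({k:v.round(1) for k,v in P.items()})
d=P["rr"]-P["rl"]; print(np.linalg.norm(d), "psi",np.degrees(np.arctan2(d[1],d[0]))+90)
d=P["fl"]-P["rl"]; print(np.linalg.norm(d), "psi",np.degrees(np.arctan2(d[1],d[0])))
print("piv",wz((214,360),156,st)[:2],"tip",wz((244,382),161,st)[:2],"rel",wz((208,332),162,st)[:2])
g=cv2.imread("pics/w_cam.png")[130:340,220:430]; t=cv2.imread("pics/top2.png")[180:340,200:480]
cv2.imwrite("pics/z.png",np.hstack([cv2.resize(g,(420,420),interpolation=2),cv2.resize(t,(378,420),interpolation=2)]))
E
```

```text
[312 263   9  19  56] [316.3 273.5] [ 7.2 21.9] [534.   40.5]Traceback (most recent call last):
  File "<stdin>", line 7, in <module>
cv2.error: OpenCV(4.12.0) /io/opencv/modules/imgproc/src/shapedescr.cpp:361: error: (-201:Incorrect size of input array) There should be at least 5 points to fit the ellipse in function 'fitEllipseNoDirect'
```

```bash
python3 - <<'E'
from h import *
im=cv2.imread("pics/top2.png")
h=cv2.cvtColor(im,cv2.COLOR_BGR2HSV); print(h[272,300],h[272,316],h[300,290],h[240,320]if 0 else h[250,320])
m=(((h[...,0]<4)|(h[...,0]>173))&(h[...,1]>150)&(h[...,2]>35)).astype(np.uint8)
n,l,s,c=cv2.connectedComponentsWithStats(m); i=1+np.argmax(s[1:,4])
e=cv2.fitEllipse(cv2.convexHull(np.argwhere(l==i)[:,::-1].astype(np.int32)))
print(s[i],np.round(e[0],1),np.round(e[1],1),at_z("top",(e[0][1],e[0][0]),120)[:2].round(1))
st=dict(tool_pos=[500,-310,370],orientation=R.from_matrix([[.9244,.3815,0],[.3815,-.9244,0],[0,0,-1]]).as_quat())
P={k:wz(v,146,st)[:2] for k,v in dict(rr=(205,389),rl=(322,280),fl=(285,238)).items()}
print({k:v.round(1) for k,v in P.items()})
d=P["rr"]-P["rl"]; print(np.linalg.norm(d), "psi",np.degrees(np.arctan2(d[1],d[0]))+90)
d=P["fl"]-P["rl"]; print(np.linalg.norm(d), "psi",np.degrees(np.arctan2(d[1],d[0])))
print("piv",wz((214,360),156,st)[:2],"tip",wz((244,382),161,st)[:2],"rel",wz((208,332),162,st)[:2])
g=cv2.imread("pics/w_cam.png")[130:340,220:430]; t=im[180:340,200:344]
cv2.ellipse(t,((e[0][0]-200,e[0][1]-180),e[1],e[2]),(0,255,0),1)
cv2.imwrite("pics/z.png",np.hstack([cv2.resize(g,(420,420),interpolation=2),cv2.resize(t,(378,420),interpolation=2)]))
E
```

```text
[  7 180  58] [  4 197  84] [ 13 139  57] [  9 136  45]
[318 264   3   5   7] [319.  266.1] [2.2 4.4] [549.7  34.6]
{'rr': array([ 524.4, -377. ]), 'rl': array([ 358.2, -322.5]), 'fl': array([ 383. , -264.8])}
174.87344031548935 psi 71.8681492486738
62.81922051593977 psi 66.7428559222307
piv [ 506.60334903 -351.80823708] tip [ 487.88285428 -383.78455883] rel [ 502.78628971 -323.17154072]
```

View pics/z.png

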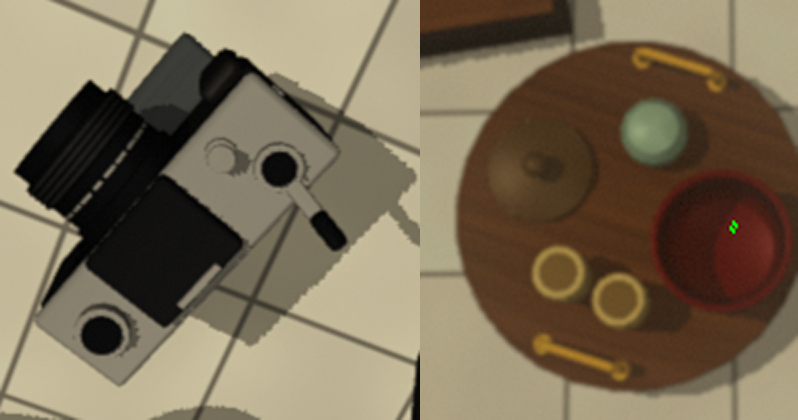

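```bash
python3 - <<'E'
from h import *
st=dict(tool_pos=[500,-310,370],orientation=R.from_matrix([[.9244,.3815,0],[.3815,-.9244,0],[0,0,-1]]).as_quat())
L=lambda x,y,z:wz((130+y/2,220+x/2),z,st)[:2]
T=lambda x,y,z:at_z("top",(180+y/2.625,200+(x-420)/2.625),z)[:2]
ang=lambda d:np.degrees(np.arctan2(d[1],d[0]))
P=dict(rr=L(340,150,146),rl=L(122,384,146),fl=L(38,318,146),fr=L(256,72,146))
print({k:v.round(1) for k,v in P.items()})
print("psi",ang(P["rr"]-P["rl"])+90,ang(P["fr"]-P["fl"])+90,ang(P["fl"]-P["rl"]),ang(P["fr"]-P["rr"]))
print("piv",L(280,168,156),"tip",L(329,230,161),"rel",L(222,157,162),"lens rim mid",L(55,130,96), "ends",L(95,82,96),L(18,172,96))
a,b,bw,ct=T(680,67,75),T(582,357,75),T(722,240,121),T(628.5,215.5,45)
print("ha",a,"hb",b,"mid",(a+b)/2,"ang",ang(a-b),"bowl",bw,"disc",ct,"bowl ang",ang(bw-(a+b)/2)%360,ang(bw-ct)%360)
E
```

```text
{'rr': array([ 524.8, -377.9]), 'rl': array([ 358.7, -323.6]), 'fl': array([ 379. , -267.3]), 'fr': array([ 544.1, -323.1])}
psi 71.89477175907787 71.33515129353462 70.13337342734211 70.55509487878888
piv [ 506.60334903 -351.80823708] tip [ 487.88488959 -386.54304428] rel [ 501.9639415  -322.47292971] lens rim mid [ 467.21812662 -236.77194026] ends [ 501.25325927 -248.43979173] [ 435.88684719 -225.11558153]
ha [694.79895951  80.0627456 ] hb [448.00627585 161.32380838] mid [571.40261768 120.69327699] ang -18.225087087646475 bowl [538.39991786  43.04138202] disc [570.32708113 126.91959304] bowl ang 246.97410522784966 249.16131600388877
```

```bash
python3 - <<'E'
from h import *
env.goto([*arc(308),200],down(np.radians(398)))
env.move_l([*arc(308),58],vel=250)
push(314,330,8,vel=50)
env.move_l([*arc(322),58],vel=60)
env.move_l([*arc(322),220],vel=300)
env.goto([520,-130,430],down(np.radians(-17)))
st=env.read_state(); print(st["tool_pos"],st["orientation"])
look(dict(lens_front=96,lever_pivot=154,lever_tip=155,release_top=162,bowl_middle=84,handle_a=75,turntable_centre=45),"w3")
E
```

```text
[ 520.31391612 -129.67128315  428.39011224] [ 9.89136292e-01 -1.46994888e-01 -1.30465755e-03 -4.43891215e-04]
lens_front 0.78 [199. 407.] [ 468.  -234.2]
lever_pivot 0.57 [146. 519.] [ 505.6 -353.5]
lever_tip 0.86 [153. 552.] [ 487.4 -386.3]
release_top 0.66 [154. 553.] [ 487.6 -383.4]
release_top 0.62 [159. 496.] [ 500.2 -324.7]
bowl_middle 0.82 [195. 187.] [554.6  42.5]
handle_a 0.7 [94. 94.] [705.7 106.6]
handle_a 0.65 [284. 155.] [445.3 141.7]
turntable_centre 0.74 [195. 135.] [572.5 128.7]
clock 21.7667
```

View pics/w3.png

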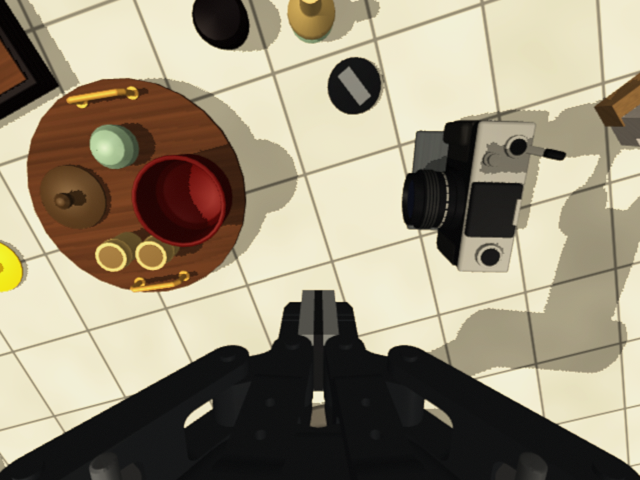

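```bash
cat >> h.py <<'E'
ang=lambda d:np.degrees(np.arctan2(d[1],d[0]))
E
python3 - <<'E'
from h import *
st=env.read_state(); W=lambda x,y,z:wz((y,x),z,st)[:2]
rr,rl,fl=W(535,123,146),W(507,271,146),W(460,263,146)
print(rr,rl,fl,np.linalg.norm(rr-rl),"psi",ang(rr-rl)+90,ang(fl-rl))
l=W(405,199,96); b=W(182,200,121); a,h=W(103,95,75),W(160,284,75); c=(a+h)/2
print("lens",l,"bowl",b,"c",c,"handle",ang(a-h),"bowl ang",ang(b-c),"piv",W(519,146,156),"tip",W(551,153.5,161),"rel",W(491,158,162))
for psi in(71,72,73,74,75):
    p=np.radians(psi); x=np.array([np.cos(p),np.sin(p)]); y=np.array([-x[1],x[0]]); print(psi,[(round((q-l)@x),round((q-l)@y)) for q in (b,c,np.array([554.6,42.5]))])
E
```

```text
[ 522.90030884 -378.93548815] [ 356.69452584 -324.12990209] [ 384.14859245 -270.39473305] 175.00861282804462 psi 71.75026796009224 62.93686098865874
lens [ 468.71340294 -232.06526801] bowl [554.22243899  35.66503451] c [573.42147906 115.63483758] handle -8.455271622069013 bowl ang -103.49999253476844 piv [ 505.51064109 -353.944158  ] tip [ 488.53415212 -383.61119684] rel [ 502.92560574 -320.24333916]
71 [(281, 6), (363, 14), (288, 8)]
72 [(281, 1), (363, 8), (288, 3)]
73 [(281, -3), (363, 2), (288, -2)]
74 [(281, -8), (363, -5), (288, -7)]
75 [(281, -13), (363, -11), (287, -12)]
```

The bowl is centred: about 0.28–0.29 m out and within about 5 mm sideways of the lens axis (yaw about 72°). In the picture its rim is centred at (200,182) and the lens at (199,405). Next is the lever.

```bash
cat > lev.py <<'E'
from h import *
P=np.array([505,-352.]); Zl=152
def pos(t,r=43): a=np.radians(t); return [*(P+r*np.array([np.cos(a),np.sin(a)])),Zl]
def ori(t,s): return down(np.radians(t+90+s))
E
python3 - <<'E'
from lev import *
best=None
for s in(0,180):
    q=[env.solve_ik(pos(t),ori(t,s)) for t in range(205,346,10)]
    ok=all(x is not None for x in q); print(s,ok,[round(x[5],2) for x in q if x is not None])
    if ok and best is None and np.ptp([x[5] for x in q])<3: best=s
print("use",best); s=best
t0=206
p=pos(t0); env.goto([p[0],p[1],240],ori(t0,s)); env.move_l(p,vel=150)
f0=np.array(env.read_state()["wrist_force"])
t=t0; 
while t<352:
    t+=8 if t<318 else 2
    env.move_l(pos(t),ori(t,s),vel=80)
    st=env.read_state(); f=np.array(st["wrist_force"])-f0; a=np.radians(t)
    ft=f@np.array([-np.sin(a),np.cos(a),0]); print(t,round(ft,1),f.round(1))
    if -ft>18: break
env.dwell(.3); save("wrist","lev"); st=env.read_state()
for k in("lever_tip",):
    for r in env.place_of(k,"wrist")[:2]: 
        w=wz(r["point"],155,st)[:2]; print(r["score"],r["point"],w,ang(w-P))
print(st["clock"],s,t)
E
```

```text
0 True [np.float64(1.91), np.float64(1.73), np.float64(1.55), np.float64(1.38), np.float64(1.21), np.float64(1.04), np.float64(0.87), np.float64(0.7), np.float64(0.54), np.float64(0.38), np.float64(0.21), np.float64(0.05), np.float64(-0.11), np.float64(-0.28), np.float64(-0.44)]
180 True [np.float64(-1.24), np.float64(-1.41), np.float64(-1.59), np.float64(-1.76), np.float64(-1.93), np.float64(-2.1), np.float64(-2.27), np.float64(-2.44), np.float64(-2.6), np.float64(-2.77), np.float64(-2.93), np.float64(-3.09), np.float64(3.03), np.float64(2.86), np.float64(2.7)]
use 0
214 -0.2 [-0.7 -0.1 -1.1]
222 -1.9 [-1.9  0.9  0.6]
230 -3.3 [-3.   1.6  0.7]
238 -2.9 [-3.7 -0.4  1.4]
246 -3.0 [-2.9  1.   1.4]
254 -3.2 [-3.3  0.1  1.7]
262 -3.1 [-3.2 -0.6  1.7]
270 -4.3 [-4.3 -0.9  0.8]
278 -5.1 [-5.  -1.1  0.9]
286 -3.9 [-3.8 -0.8  1.7]
294 -4.7 [-4.1 -2.4  1.7]
302 -5.8 [-5.2 -2.5  0.3]
310 -6.5 [-6.  -3.   1.8]
318 -5.4 [-4.2 -3.4  0.7]
320 -6.1 [-4.9 -3.9  1.3]
322 -6.0 [-4.3 -4.2  1.6]
324 -5.8 [-3.7 -4.5  1.5]
326 -6.6 [-4.6 -4.8 -0.2]
328 -5.7 [-4.7 -3.8  0.6]
330 -5.9 [-4.2 -4.4  0.5]
332 -7.3 [-5.  -5.6  0.1]
334 -6.3 [-4.4 -4.8 -0.1]
336 -9.4 [-4.8 -8.2  0.1]
338 -12.3 [ -4.4 -11.5  -0.7]
340 -16.4 [ -5.1 -15.6  -1.1]
342 -20.0 [ -5.5 -19.2  -1.8]
0.58 [278.0, 310.1] [ 547.13104688 -354.32091518] -3.1531229907612985
31.125 0 342
```

View pics/lev.png

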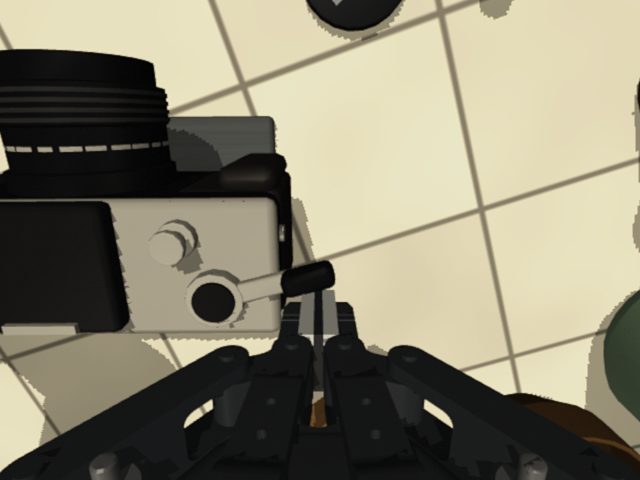

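The lever is at its stop: the thumb-piece at (278,308) points past the right end of the camera, and the force rose to 20 N. I'll bring it back home along the arc, check it, then line up over the release at (243,170).

```bash
python3 - <<'E'
from lev import *
st=env.read_state(); rel=wz((243,168),162,st)[:2]; pv=wz((301,213),156,st)[:2]; print("rel",rel,"piv",pv)
for t in list(range(334,206,-8))+[203]: env.move_l(pos(t),ori(t,0),vel=90)
env.dwell(.3)
p=pos(203); env.move_l([p[0],p[1],230],vel=200)
env.goto([rel[0],rel[1]-10,300],down(np.radians(100)))
env.dwell(.2)
look(dict(lever_tip=155,lever_pivot=156,release_top=162),"home")
st=env.read_state(); print(st["tool_pos"])
E
```

```text
rel [ 502.33271478 -320.79468611] piv [ 505.86002391 -350.85248307]
lever_tip 0.67 [286. 286.] [ 485.4 -390. ]
lever_pivot 0.82 [248. 316.] [ 505.1 -351.7]
release_top 0.51 [214. 317.] [ 500.3 -322. ]
clock 39.825
[ 502.32377118 -330.78762975  300.02487462]
```

View pics/home.png

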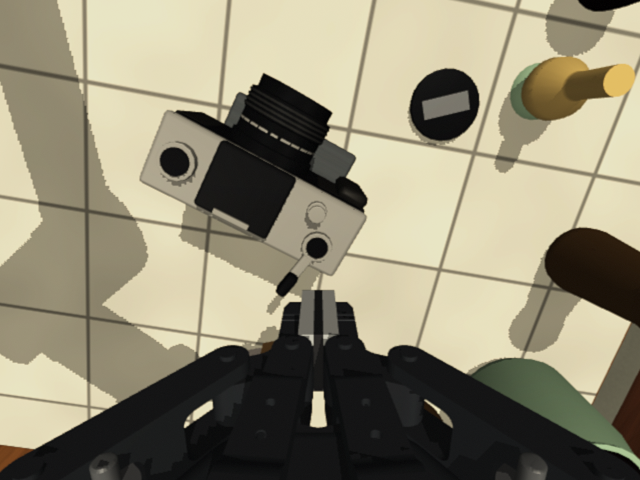

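The lever is home, with its tip at (285,287), and the release is at (213,316). Pressing it now.

```bash
python3 - <<'E'
from h import *
x,y=501.3,-319.5
env.move_l([x,y,172],vel=120); env.dwell(.2); f0=env.read_state()["wrist_force"][2]
z=166
while z>=154.5:
    env.move_l([x,y,z],vel=25); s=env.read_state(); f=s["wrist_force"][2]-f0; print(z,round(s["tool_pos"][2],1),round(f,1))
    if f>14: break
    z-=1
env.dwell(.3); print(env.read_state()["wrist_force"][2]-f0)
env.move_l([x,y,175],vel=40); env.move_l([x,y,300],vel=250)
env.dwell(.2)
for c in("top","side"): 
    env.camera(c)
    for k,zz in dict(bowl_middle=84,handle_a=75,incense_middle=66,lid_middle=57,rest_a_middle=71,caddy_middle=34,whisk_middle=59,lens_cap_middle=4.5,lever_tip=155).items():
        for r in env.place_of(k,c)[:2]:
            if r["score"]>.4: print(c,k,round(r["score"],2),at_z(c,r["point"],zz)[:2].round())
print(env.read_state()["clock"])
E
```

```text
166 165.7 0.1
165 165.0 0.1
164 164.0 -1.0
163 162.9 0.7
162 162.1 0.8
161 161.2 1.7
160 160.1 3.1
159 159.1 3.4
158 158.1 3.6
157 157.1 4.3
156 157.0 9.3
155 156.9 14.3
14.644183259100428
top bowl_middle 0.84 [550.  40.]
top bowl_middle 0.54 [573. 115.]
top handle_a 0.7 [442. 149.]
top handle_a 0.57 [711. 110.]
top incense_middle 0.57 [636. 115.]
top lid_middle 0.84 [532. 407.]
top lid_middle 0.73 [589. 211.]
top rest_a_middle 0.73 [502. 115.]
top caddy_middle 0.57 [750. -68.]
top whisk_middle 0.75 [ 609. -198.]
top whisk_middle 0.41 [ 517. -390.]
top lens_cap_middle 0.64 [ 621. -210.]
top lever_tip 0.73 [ 490. -385.]
top lever_tip 0.47 [558. 112.]
side bowl_middle 0.92 [550.  45.]
side bowl_middle 0.74 [507. 187.]
side handle_a 0.82 [704. 111.]
side handle_a 0.73 [450. 138.]
side incense_middle 0.7 [636. 126.]
side lid_middle 0.74 [595. 217.]
side lid_middle 0.56 [516. 444.]
side rest_a_middle 0.73 [494. 122.]
side caddy_middle 0.76 [753. -79.]
side caddy_middle 0.61 [601. 187.]
side whisk_middle 0.56 [ 729. -188.]
side lens_cap_middle 0.56 [ 620. -214.]
side lever_tip 0.55 [ 477. -390.]
47.1917
```

The release went down its full 5 mm to a hard stop and came back up. Everything is in place, so I'm handing in.

```bash
python3 -c "
from workcell import env
print(env.close_job())"
```

```text
the job is handed in; nothing more can be done
None
```

The job is handed in at about 47 s of the 72 s, verdict not shown: bowl centred within an estimated 10 mm sideways and about 0.29 m out, lever wound to its stop and back home, release pressed its full 5 mm and let up, and the bowl and the caddy, whisk and lens cap not touched.

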